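Hang the large dipper on the empty bin and fold its hook away

TASK

Take the large dipper (the one with the bigger cup) off the folding arm of the stand and hang it by its own hook over the tall rear wall of the larger, empty red bin, cup inside the bin, hanging upright and on its own, without dropping it or setting it down on the way. Then fold the arm it came from fully flat against the stand's panel. Leave the small dipper hanging on its arm, and do not shift or knock over the bins, the spray cans or the pump bottle.

Things in the scene. Friction and masses are not known exactly. Their poses are not given: they have to be found in the camera images.
- dipper_large_grip (a point): centre of the large dipper's black grip (16 mm in x, 18 in y, 44 high). Dipper: steel, 90 g; grip on top of an upright strip 4 mm thick, 16 wide; its own hook on one side, open cup at the lower end on the other. Cup underside 129 mm below this point. z up the handle, x from cup to hook, y along the wall hung on. Starts hanging upright on either arm of the stand.
- dipper_large_hook (a point): middle of the large dipper's hook opening, at the underside of the hook's bridge (4 mm thick): the point that comes to lie on a rim. From the grip's centre 12 mm along +x and 37 mm down. Strip face 10 mm to -x of it, leg 10 mm to +x; the leg hangs down 22 mm, then flares out for 9 mm more. Axes as the grip's.
- dipper_large_cup (a point): centre of the large dipper's cup, half-way up the cup (52 mm across, 36 mm high, open at the top); 27 mm along -x and 111 mm below the grip's centre.
- dipper_small_grip (a point): centre of the small dipper's black grip (16 mm in x, 18 in y, 44 high). Dipper: steel, 60 g; grip on top of an upright strip 4 mm thick, 16 wide; its own hook on one side, open cup at the lower end on the other. Cup underside 129 mm below this point. z up the handle, x from cup to hook, y along the wall hung on. Starts hanging upright on either arm of the stand.
- dipper_small_hook (a point): middle of the small dipper's hook opening, at the underside of the hook's bridge (4 mm thick): the point that comes to lie on a rim. From the grip's centre 12 mm along +x and 37 mm down. Strip face 10 mm to -x of it, leg 10 mm to +x; the leg hangs down 22 mm, then flares out for 9 mm more. Axes as the grip's.
- dipper_small_cup (a point): centre of the small dipper's cup, half-way up the cup (32 mm across, 24 mm high, open at the top); 17 mm along -x and 117 mm below the grip's centre.
- stand: fixed stand: grey upright panel 300 mm wide (y), 12 thick (x), 125 high, on a steel foot 8 mm thick reaching 93 mm to the front. Origin: bench level under the panel's middle; -x points out of the panel's front, where the arms are. Hinge pins of the arms at x = -16 mm, y = +60 mm (hook_left) and -60 mm (hook_right).
- hook_left (a joint): left hook arm (+y side of the stand): a steel plate 4 mm thick, 76 high (top edge 125 mm above the bench), 73 long, with a black post at its free end, on an upright hinge pin. 0 = straight out from the panel (the start), 1.571 = folded flat along the panel (stop). Stays where left (friction 0.06 N m, about 1 N at the post). Folds outwards: free end swings to the stand's +y.
- hook_right (a joint): right hook arm (-y side of the stand): a steel plate 4 mm thick, 76 high (top edge 125 mm above the bench), 73 long, with a black post at its free end, on an upright hinge pin. 0 = straight out from the panel (the start), 1.571 = folded flat along the panel (stop). Stays where left (friction 0.06 N m, about 1 N at the post). Folds outwards: free end swings to the stand's -y.
- hook_left_post (a point): middle of the free part of the left arm's end post: black, 9 mm across, standing 28 mm above the arm's top edge (its top is 14 mm above this point, 153 mm above the bench); 72 mm from the hinge pin.
- hook_right_post (a point): the same point of the right arm's end post.
- bin_empty: larger, empty red picking bin, loose, 0.4 kg, 166 mm long (x), 134 wide (y), 118 high. Origin: centre of its underside. Low front (55 mm) at -x; tall rear wall at +x, 2 mm thick, 79 mm from the origin, y from -65 to 65 mm, with a lip on top 9 mm wide (x 74 to 83 mm), 3 mm thick. Inside free for x -70 to 78, y -63 to 63 mm. May stand on either side.
- bin_empty_rim (a point): middle of the top of the empty bin's rear lip (118 mm above the bench); axes as the bin's.
- bin_full: the smaller red picking bin with fixings in it, 156x119x73 mm, loose; origin: centre of its underside. A bystander; it may stand on either side.
- spray_tall: tall spray can, 258 mm high, within 45 mm of its axis; origin: centre of its underside. A bystander.
- spray_short: short spray can, 178 mm high, 60 mm across; origin: centre of its underside. A bystander.
- pump_bottle: clear pump bottle, 59x85 mm, 208 mm high; origin: centre of its underside. A bystander.

How it is judged:
By the outcome, as a careful person would: the job done as asked, in the order asked, and still so for the second after the job is handed in, with the robot touching nothing.
It also fails if it takes over 64 s, if anything falls off the work surface, if the arm or the gripper's body presses on something with over 40 N, if the wrist force passes 120 N, or if a joint passes its speed limit or range.

ROBOT

A 6-joint arm with a two-finger parallel gripper is mounted at the origin on a cart in front of the work surface, level with it; the furniture and walls round the work are solid. World frame = base frame: x ahead of the robot, y to its left, z up, the work surface at z = 0. Lengths are in m, angles in rad, forces in N, time in s.
With the tool pointing down it reaches from about 0.275 to 0.875 m from the base axis. Payload 12.5 kg.
Tool frame: the origin (TCP) lies on the centre line of the jaws, within the pads' length; the fingertips stand r.finger_overhang ahead of it and the grasp point (between the pads) lies 3 mm ahead of it (r.finger_overhang is the distance from the TCP to the fingertips, in m); z points along the fingers, y is the direction in which the jaws open and shut (so a half turn about z gives the same grasp; the last joint's range is limited). The gripper opens to 85 mm and grips with 20 to 120 N. Pads are 22 mm wide; open, the fingers measure 114 mm over their backs; the gripper's body (76 mm by 85 mm) begins 54 mm behind the grasp point. The pads swing forward as they close: fully open they stand 13 mm farther back than shut.
Start: joints at [1.055, 0.351, 1.652, -0, 1.139, -0.085], TCP at [0.23, 0.5, 0.253] pointing down, gripper open.
Joint ranges: [-2.75, 2.75], [-0.79, 2.1], [0.01, 2.65], [-1.57, 4.71], [0.07, 3.14], [-2.87, 2.87]. Speed limits (rad/s): [2.22, 2.22, 2.79, 3.14, 3.14, 3.14].

INTERFACE

Orientations are given as a unit quaternion [x, y, z, w].
In Python, from cell import r, optics gives the robot as it stands. The module is installed in compiled form; this text tells all that it offers. Calls block until the motion is done:
- r.move_to(position, orientation): joint-space move of the TCP to a pose.
- r.move_linear(position, rot=None, vel=0.15): straight line of the TCP; rot=None keeps the orientation; vel is the mean speed in m/s.
- r.set_joints(angles): joint-space move.
- r.set_gripper(opening, squeeze=None): opening from 0.0 (shut) to 1.0 (fully open); squeeze is the grip in N (None keeps the last); returns when the fingers have stopped.
- r.sleep(seconds).
- r.inverse_kinematics(position, orientation): joint angles nearest the present ones, or None.
- optics.get_image(name): name is "side" or "top" or "wrist"; returns a dict with "pixels" (480x640x3 uint8, red, green, blue), "depth" (480x640 float32, m along the optical axis (not along the pixel's ray), 0 where there is no reading), "fx", "fy", "cx", "cy" (pixels), "camera_from_world" (4x4, takes a point from world to camera coordinates); the wrist camera has in their place "mount" (4x4, takes a point from camera to tool coordinates, whose origin is the TCP and whose axes are the flange's). Camera axes: x right, y down, z forward; pixel columns grow to the right and rows downward; lengths in m; the calibration is good to about 2 mm. A picture is of the moment at which its call begins: read the wrist's pose just before it.
A pose or a line that the arm cannot do raises r.PlanningError and nothing moves.
- r.hand_in(): hands the job in, once; it reports no verdict.
Readings, each from a call of its own:
- r.current_t(): time.
- r.current_q(): joint angles.
- r.current_qvel(): joint speeds.
- r.current_effort(): joint torques, N m.
- r.current_tool_pos(): TCP position.
- r.current_ee_rot(): TCP orientation.
- r.current_contact_force(): force on the tool from outside, world axes, zero at the start.
- r.current_torque(): the same for the moment, N m.
- r.current_opening(): opening from 0.0 (shut) to 1.0 (fully open).
Only numpy, scipy, OpenCV 4.12 (cv2) and the standard library are available. Lean on these libraries where they do the work, as an engineer would, in place of code of your own. Each camera call takes 0.05 s, during which the arm holds its last target. There are 200 camera calls.

## Working session

There is one attempt and no reset: what is moved stays moved. The work goes in short steps, each a Python script; the robot and the scene stay as the last script left them, time stands still between calls to the robot, and variables do not carry over. Pictures are saved under pics/ and viewed, about 8 in all and at most 12, crops included, and the job is handed in when it is done.

```bash
mkdir -p pics; ls
cat > h.py <<'E'
from cell import r, optics
import numpy as np, cv2
from scipy.spatial.transform import Rotation as R
def snap(n, f):
    if n=='wrist':
        p=np.array(r.current_tool_pos()); q=r.current_ee_rot()
        im=optics.get_image(n); T=np.eye(4); T[:3,:3]=R.from_quat(q).as_matrix(); T[:3,3]=p
        W=T@im['mount']
    else:
        im=optics.get_image(n); W=np.linalg.inv(im['camera_from_world'])
    d=im['depth'].astype(float); v,u=np.mgrid[0:480,0:640]
    P=np.stack([(u-im['cx'])/im['fx']*d,(v-im['cy'])/im['fy']*d,d],-1)@W[:3,:3].T+W[:3,3]
    P[d==0]=np.nan
    cv2.imwrite(f'pics/{f}.png',im['pixels'][:,:,::-1]); np.savez(f'pics/{f}.npz',P=P,px=im['pixels'],W=W,K=[im['fx'],im['fy'],im['cx'],im['cy']])
    return im['pixels'],P
E
python3 - <<'E'
from h import *
snap('top','top0'); snap('side','side0'); print(r.current_ee_rot(), r.finger_overhang, r.current_t(), np.load('pics/top0.npz')['W'], np.load('pics/side0.npz')['W'])
E
```

```text
pics
[ 2.13751853e-01  9.76887850e-01 -4.97068852e-04 -1.62004968e-04] 0.022 0.1 [[-0.00375454 -0.99631327  0.08570753  0.48538642]
 [-0.99991962  0.00270248 -0.01238779  0.19014099]
 [ 0.01211049 -0.08574715 -0.99624332  1.13495991]
 [ 0.          0.          0.          1.        ]] [[-0.99988742 -0.01379904  0.00589372  0.54536189]
 [-0.01151186  0.45353038 -0.89116646  1.1478464 ]
 [ 0.00962426 -0.89113398 -0.45363818  0.6154856 ]
 [ 0.          0.          0.          1.        ]]
```

View pics/top0.png

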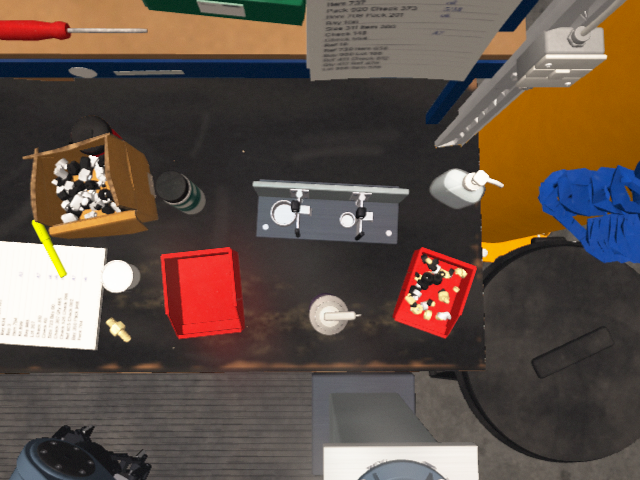

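View pics/side0.png

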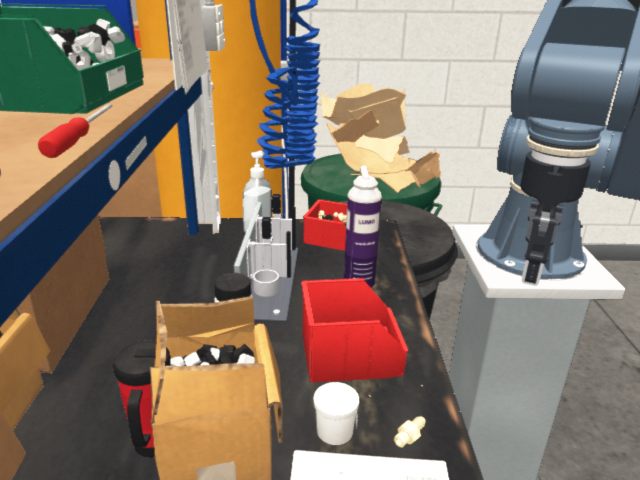

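The top view shows the large dipper (cup at 283,213) on the left arm (295,190–235), and the small one on the right arm (360). The empty bin is at (203,292) with its tall wall towards image-up. The tall can is at (330,315), the full bin at (435,290), the short can at (180,193) and the pump bottle at (460,188).

Run:
```python
from h import *
d=np.load('pics/top0.npz'); P=d['P']; px=d['px'].astype(int)
for (u,v) in [(260,187),(405,192),(297,193),(297,225),(296,235),(303,210),(310,210),(283,213),(272,213),(360,200),(360,232),(347,219),(164,255),(232,251),(200,252),(174,335),(241,330),(200,295),(328,310),(175,188),(455,190)]:
    print((u,v),P[v,u].round(3), px[v,u])
z=P[...,2]
print('stand z map');print((z[180:242:3,262:324:3]*1000).round(0).astype(int))
# bin rim points
m=(px[...,0]>120)&(px[...,1]<60)&(px[...,2]<60)
mm=m.copy(); mm[:,:150]=0; mm[:,255:]=0
Q=P[mm]; rim=Q[(Q[:,2]>.105)&(Q[:,2]<.13)]; print('binrim',len(rim),np.nanmin(rim,0).round(4),np.nanmax(rim,0).round(4))
back=rim[rim[:,0]>rim[:,0].max()-.03]; print(cv2.minAreaRect(rim[:,:2].astype(np.float32)*1000), cv2.minAreaRect(back[:,:2].astype(np.float32)*1000))
a=Q[Q[:,2]>.01];print(cv2.minAreaRect(a[:,:2].astype(np.float32)*1000))
s=P[170:250,240:420].reshape(-1,3); pan=s[(abs(s[:,2]-.125)<.008)&(s[:,0]>.6)]; print('panel',len(pan),cv2.minAreaRect(pan[:,:2].astype(np.float32)*1000))
hi=P[170:250,240:420].reshape(-1,3); hi=hi[(hi[:,2]>.135)];
for lo,h in ((0.08,.2),(.2,.35)):pass
np.set_printoptions(suppress=True)
lab=cv2.connectedComponentsWithStats(((z>.135)&(z<.25)).astype(np.uint8)[170:250,240:420])
for i in range(1,lab[0]):
    p=P[170:250,240:420][lab[1]==i]; print(lab[2][i],p.mean(0).round(4),p.min(0).round(3),p.max(0).round(3))
```

```text
(260, 187) [0.667 0.281 0.12 ] [89 90 85]
(405, 192) [0.656 0.003 0.121] [200 201 196]
(297, 193) [0.654 0.21  0.124] [238 242 240]
(297, 225) [0.593 0.21  0.125] [244 244 247]
(296, 235) [0.578 0.213 0.077] [40 37 40]
(303, 210) [0.621 0.199 0.128] [236 239 240]
(310, 210) [0.625 0.185 0.101] [129 122 120]
(283, 213) [0.627 0.241 0.035] [238 240 243]
(272, 213) [0.623 0.261 0.067] [137 129 130]
(360, 200) [0.641 0.089 0.119] [171 165 168]
(360, 232) [0.576 0.094 0.155] [152 153 157]
(347, 219) [0.614 0.109 0.037] [242 242 241]
(164, 255) [0.537 0.462 0.117] [244  53  45]
(232, 251) [0.546 0.337 0.094] [111  22  22]
(200, 252) [0.542 0.394 0.119] [242  53  47]
(174, 335) [ 0.376  0.47  -0.001] [54 45 42]
(241, 330) [0.39  0.323 0.054] [157  39  38]
(200, 295) [nan nan nan] [240  46  43]
(328, 310) [0.439 0.157 0.25 ] [242 238 229]
(175, 188) [0.655 0.429 0.177] [59 58 55]
(455, 190) [ 0.659 -0.091  0.128] [217 219 214]
stand z map
[[                   9                    7                    8
                     8                    7                    8
                    10   
[... 9589 characters left out ...]
91748046875, 400.1502685546875), (28.77745819091797, 133.93478393554688), 0.6121389865875244)
((463.828369140625, 393.5855712890625), (166.13482666015625, 134.89942932128906), 5.972471237182617)
panel 1365 ((634.6217651367188, 146.25994873046875), (298.9613952636719, 74.86769104003906), 86.9622573852539)
[ 51  30  10  13 108] [0.6217 0.2122 0.1778] [0.614 0.204 0.143] [0.632 0.22  0.187]
[116  37  11  13 114] [0.6092 0.0941 0.1775] [0.601 0.084 0.146] [0.619 0.101 0.188]
[55 58  5  6 24] [0.5801 0.2093 0.1509] [0.576 0.206 0.135] [0.585 0.213 0.156]
[119  61   6   6  25] [0.5735 0.0907 0.1498] [0.57  0.086 0.139] [0.579 0.094 0.156]<stdin>:6: RuntimeWarning: invalid value encountered in cast
```

Run:
```python
import cv2
a=cv2.imread('pics/top0.png')[170:250,250:415]; b=cv2.imread('pics/side0.png')[185:325,215:375]
a=cv2.resize(a,None,fx=3.6,fy=3.6,interpolation=2); b=cv2.resize(b,(320,288),interpolation=2)
import numpy as np
c=np.zeros((600,600,3),np.uint8); c[:288,:594]=a; c[300:588,:320]=b; cv2.imwrite('pics/crop0.png',c)
```

```text
(no output)
```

View pics/crop0.png

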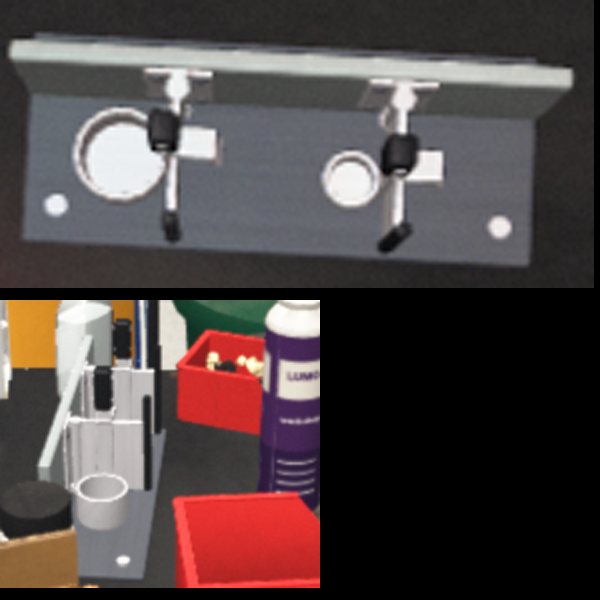

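The crop confirms the following: left arm, strip and cup on its +y side, hook leg towards −y. The stand is yawed about −3.1° and the bin about +6°. Next I take a close look with the wrist camera over the bin and over the dipper on the way to the grasp.

```bash
cat >> h.py <<'E'
def down(deg):
    a=np.radians(deg); x=np.array([np.cos(a),np.sin(a),0]); z=np.array([0,0,-1.]); return R.from_matrix(np.stack([x,np.cross(z,x),z],1)).as_quat()
E
python3 - <<'E'
from h import *
np.set_printoptions(suppress=True,precision=4)
for p,a in [((.622,.213,.3),-3.1),((.53,.4,.3),96),((.622,.213,.3),176.9),((.53,.4,.3),-84),((.5,.4,.34),96)]: print(a,r.inverse_kinematics(list(p),down(a)))
r.move_to([.5,.40,.36],down(96)); px,P=snap('wrist','w1')
q=r.inverse_kinematics([.60,.215,.33],down(-3.1)); print(q); r.set_joints(q); snap('wrist','w2'); print(r.current_t())
a=np.hstack([cv2.imread('pics/w1.png'),cv2.imread('pics/w2.png')]); cv2.imwrite('pics/w12.png',cv2.resize(a,(800,300),interpolation=3))
E
```

```text
-3.1 [ 0.2591  0.5129  1.2901 -0.      1.3385  1.884 ]
96 [ 0.5764  0.526   1.2695 -0.      1.3461  0.4717]
176.9 [ 0.2591  0.5129  1.2901 -0.      1.3385 -1.2575]
-84 [ 0.5764  0.526   1.2695 -0.      1.3461 -2.6699]
96 [ 0.6021  0.4544  1.2852 -0.      1.402   0.4973]
[ 0.2711  0.4541  1.3093 -0.      1.3783  1.896 ]
2.6417
```

View pics/w12.png

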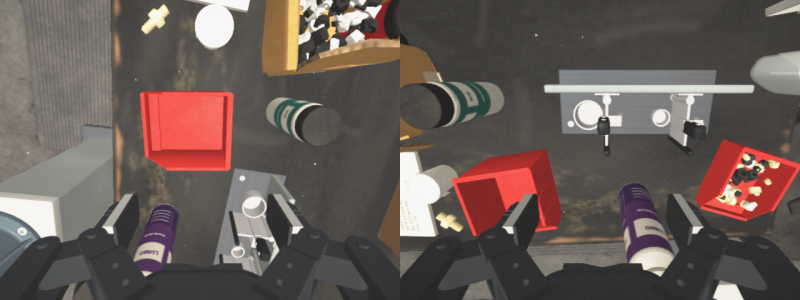

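The left half (over the bin) shows the bin at about (187,130) with its tall rear wall on the right. The right half shows the stand with the large dipper (605,125) and small dipper (690,128) undisturbed. Now I fit positions from these views.

Run:
```python
from h import *
np.set_printoptions(suppress=True,precision=4)
def red(px): px=px.astype(int); return (px[...,0]>90)&(px[...,1]<90)&(px[...,2]<90)&(px[...,0]>2*px[...,1])
c=np.array([.4638,.3936])
for n in ('top0','w1','w2','side0'):
    d=np.load(f'pics/{n}.npz'); P=d['P']; m=red(d['px'])&(np.linalg.norm(P[...,:2]-c,axis=-1)<.13)
    Q=P[m]
    a=Q[Q[:,2]>.012]; re=cv2.minAreaRect((a[:,:2]*1000).astype(np.float32))
    L=Q[(abs(Q[:,2]-.118)<.006)&(Q[:,0]>.515)]
    lr=cv2.minAreaRect((L[:,:2]*1000).astype(np.float32)) if len(L)>5 else None
    print(n,len(a),re,'| lip',len(L),lr, L.mean(0) if len(L) else '')
for n in ('top0','w2'):
    P=np.load(f'pics/{n}.npz')['P']; z=P[...,2]
    for nm,(cx,cy),lo,hi in (('Lgrip',(.6217,.2122),.178,.19),('Sgrip',(.6092,.0941),.178,.19),('Lpost',(.58,.2093),.147,.16),('Rpost',(.5735,.0907),.147,.16)):
        m=(np.hypot(P[...,0]-cx,P[...,1]-cy)<.02)&(z>lo)&(z<hi); q=P[m]; print(n,nm,len(q),q.mean(0),q.min(0),q.max(0), cv2.minAreaRect((q[:,:2]*1000).astype(np.float32)))
    m=(abs(z-.125)<.004)&(P[...,0]>.645)&(P[...,0]<.7)&(P[...,1]>-.02)&(P[...,1]<.31); q=P[m]; print('panel',len(q),np.polyfit(q[:,1],q[:,0],1), q[:,1].min(),q[:,1].max())
```

```text
top0 2713 ((463.8283996582031, 393.5856018066406), (166.134765625, 134.8994140625), 5.972373962402344) | lip 413 ((533.9688720703125, 400.3330078125), (134.6094970703125, 36.09857177734375), 89.8354721069336) [0.5391 0.3975 0.1181]
w1 5285 ((464.45074462890625, 396.2483215332031), (166.14601135253906, 133.67218017578125), 6.152988910675049) | lip 190 ((528.9777221679688, 401.5052795410156), (37.72501754760742, 129.8943634033203), 5.305890083312988) [0.5366 0.395  0.1186]
w2 11763 ((464.5029296875, 395.42242431640625), (166.2506103515625, 135.22203063964844), 6.022058963775635) | lip 1049 ((534.4708862304688, 401.5237731933594), (38.201210021972656, 135.78695678710938), 0.21902374923229218) [0.5381 0.4058 0.1189]
side0 8404 ((464.088134765625, 396.4847412109375), (166.44239807128906, 137.26075744628906), 6.040727138519287) | lip 331 ((533.9990844726562, 402.5596923828125), (35.71067810058594, 137.02487182617188), 0.26580750942230225) [0.5376 0.4072 0.1165]
top0 Lgrip 84 [0.6231 0.2123 0.1827] [0.614  0.2053 0.1785] [0.6321 0.2197 0.1872] ((623.0562744140625, 212.5187225341797), (14.43
[... 772 characters left out ...]
6562, 214.43975830078125), (15.614760398864746, 18.397668838500977), 87.37174987792969)
w2 Sgrip 482 [0.6126 0.0966 0.1837] [0.6026 0.0872 0.178 ] [0.6215 0.1034 0.1867] ((612.0653686523438, 95.34986877441406), (16.02718162536621, 18.725425720214844), 86.99169921875)
w2 Lpost 89 [0.5824 0.2118 0.1529] [0.5778 0.2074 0.1471] [0.586  0.2156 0.1554] ((581.9432983398438, 211.5985565185547), (8.136892318725586, 8.230691909790039), 2.67903208732605)
w2 Rpost 104 [0.5757 0.0931 0.1526] [0.5708 0.0883 0.147 ] [0.5794 0.0967 0.1557] ((575.4696655273438, 92.46915435791016), (8.338801383972168, 8.300450325012207), 16.908159255981445)
panel 5275 [0.0509 0.6573] -0.0021093095239473336 0.29707058257228464
```

Views agree to 2 mm: grip (0.624, 0.2135), bin origin (0.4643, 0.3955), rim (0.5424, 0.4038). Now I grasp and lift.

Run:
```python
from h import *
np.set_printoptions(suppress=True,precision=4)
o=down(-2.92)
r.move_to([.624,.2145,.27],o); r.set_gripper(.65,20)
r.move_linear([.624,.2145,.167],vel=.1); print('F',r.current_contact_force())
r.set_gripper(0,20); r.set_gripper(0,60); print('open',r.current_opening()*85,r.current_contact_force(),r.current_tool_pos())
r.move_linear([.624,.2145,.215],vel=.06); print('F',r.current_contact_force())
r.move_linear([.624,.2145,.305],vel=.12)
print(r.current_contact_force(),r.current_opening()*85)
r.move_linear([.5325,.4027,.305],rot=down(96.05),vel=.1); r.sleep(.2)
snap('wrist','w3'); snap('side','s3'); print(r.current_t(), r.current_tool_pos(), r.current_contact_force())
a=np.hstack([cv2.imread('pics/w3.png'),cv2.imread('pics/s3.png')]); cv2.imwrite('pics/c3.png',cv2.resize(a,(800,300),interpolation=3))
```

```text
F [ 0.6407  0.5292 -0.3138]
open 15.184011501744902 [-1.164   0.341   5.3806] [0.6241 0.2146 0.1674]
F [ 0.213  -0.2088 -1.1551]
[-0.2614 -0.0368 -1.7553] 15.311402614443997
9.6417 [0.5326 0.4026 0.305 ] [ 1.0767 -0.6462 -0.908 ]
```

View pics/c3.png

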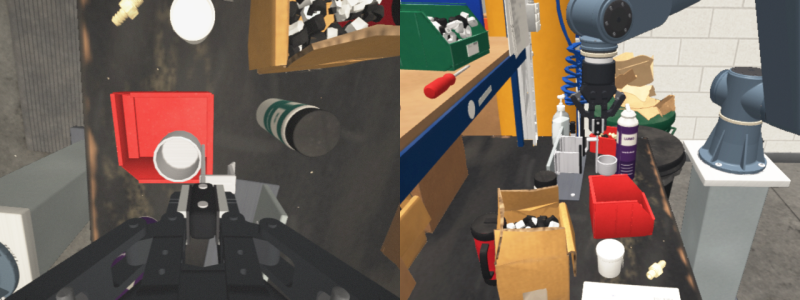

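The wrist view shows the dipper held with its cup at (178,157) on the bin side (−x) and its hook towards +x. The side view (605,160) shows it hanging straight. I check the cup and hook numerically in the depth data before lowering.

Run:
```python
from h import *
np.set_printoptions(suppress=True,precision=4)
c=np.array([.5325,.4027]); ex=np.array([.9945,.1054]); ey=np.array([-.1054,.9945])
for n in ('w3','s3'):
    d=np.load(f'pics/{n}.npz'); P=d['P']; l=P[...,:2]-c; X=(l@ex)*1000; Y=(l@ey)*1000; Z=(P[...,2]-.305)*1000
    m=(abs(X)<70)&(abs(Y)<40)&(Z<-20)&(Z>-150); print(n,m.sum())
    for lo in range(-150,-20,10):
        k=m&(Z>=lo)&(Z<lo+10)
        if k.sum()>3: print(lo,k.sum(),'X',np.percentile(X[k],[2,50,98]).round(1),'Y',np.percentile(Y[k],[2,50,98]).round(1))
a=cv2.imread('pics/s3.png')[80:300,240:400]; b=cv2.imread('pics/w3.png')[160:400,220:420]
cv2.imwrite('pics/c4.png',np.hstack([cv2.resize(a,(400,550),interpolation=2),cv2.resize(b,(400,550),interpolation=2)]))
```

```text
w3 6760
-140 1537 X [-46.6 -28.1  -8.7] Y [-17.7  -0.9  14.7]
-130 1150 X [-49.1 -28.4  -1.9] Y [-20.7  -5.4  27.6]
-120 624 X [-49.5 -27.8  -0.1] Y [-20.8  -7.6  27.8]
-110 724 X [-49.4 -28.    0.2] Y [-20.8  -8.5  27.8]
-100 1101 X [-51.1 -26.4  -0.5] Y [-22.1   5.8  27.3]
-90 34 X [-1.7  0.1  2. ] Y [ 9.2 10.  10.4]
-80 41 X [-1.7  0.1 29.7] Y [ 8.9 10.  10.4]
-70 124 X [-1.6 25.8 29.7] Y [ 1.6  9.8 10.4]
-60 120 X [-1.6 22.1 25.4] Y [ 4.8  9.9 10.5]
-50 135 X [-2.  15.  25.6] Y [ 8.4  9.9 10.5]
-40 1057 X [-2.4 16.3 25.4] Y [-3.4  6.4 10.4]
-30 113 X [-7.2 -0.   6.7] Y [ 8.7 10.3 11.4]
s3 1366
-140 66 X [-46.  -22.6   1.9] Y [ 5.3 22.9 27. ]
-130 209 X [-50.  -22.6   1.8] Y [-21.2  22.1  28.8]
-120 306 X [-48.  -25.7   1.7] Y [-22.4  11.9  28.1]
-110 372 X [-50.2 -26.3   1.3] Y [-22.3  10.1  28.4]
-100 63 X [-50.1 -14.1   2.1] Y [-20.7   9.3  26.4]
-90 25 X [-1.6  0.2  2.2] Y [-3.2  9.2 11.5]
-80 30 X [-1.2  1.8 29.6] Y [-6.4  7.8 11.3]
-70 48 X [-1.2 23.8 28.2] Y [-5.2  7.9 12. ]
-60 40 X [-0.9 22.3 25.9] Y [-6.5  8.7 12. ]
-50 75 X [-1.5 13.8 25.9] Y [-5.9  8.8 11.4]
-40 76 X [-2.   9.6 25.3] Y [-4.5  5.4 11.1]
-30 56 X [-10.5   0.   13.5] Y [ 6.5 10.1 12.2]
```

View pics/c4.png

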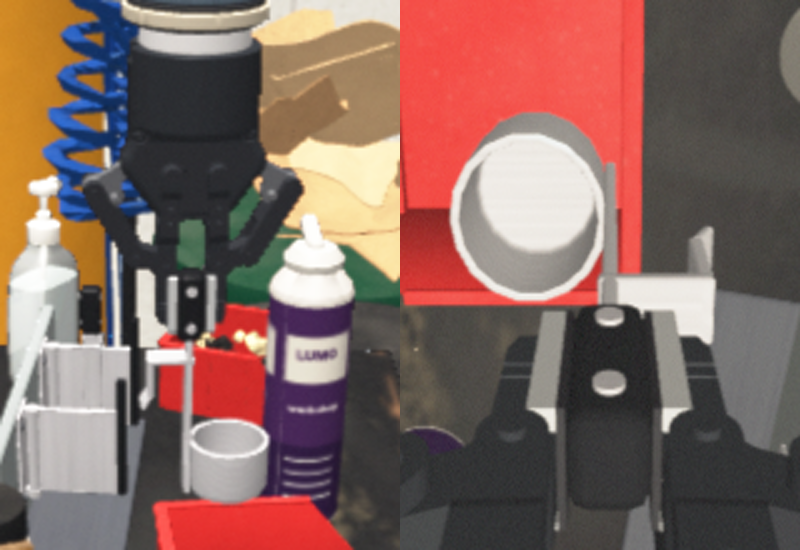

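The crop shows the dipper upright in the grip: strip below the jaws, hook bridge towards +x, cup towards −x. The measured strip at X=0, leg at 24 and cup at −25 mm match the drawing. Now I lower it onto the rim.

Run:
```python
from h import *
np.set_printoptions(suppress=True,precision=4)
x,y=.5325,.4027
r.move_linear([x,y,.20],vel=.1); r.move_linear([x,y,.166],vel=.05); r.sleep(.2); f0=np.array(r.current_contact_force()); print(f0)
z=.166
while z>.157:
    z-=.001; r.move_linear([x,y,z],vel=.02); r.sleep(.1); f=np.array(r.current_contact_force())-f0; print(round(z,4),f)
    if f[2]>1.5: break
snap('wrist','w5'); snap('side','s5'); print(r.current_t())
a=cv2.imread('pics/s5.png')[120:360,240:440]; b=cv2.imread('pics/w5.png')[120:420,180:430]
cv2.imwrite('pics/c5.png',np.hstack([cv2.resize(a,(400,480),interpolation=2),cv2.resize(b,(400,480),interpolation=2)]))
```

```text
[ 0.0695 -0.627  -0.6107]
0.165 [-0.0743  0.6798 -1.2152]
0.164 [-0.7843  0.3125 -0.2982]
0.163 [ 0.078   1.1958 -0.9431]
0.162 [-0.1059  0.2293 -0.5481]
0.161 [-0.6506  0.6724 -0.0479]
0.16 [-0.5403 -0.0364  5.7793]
14.075
```

View pics/c5.png

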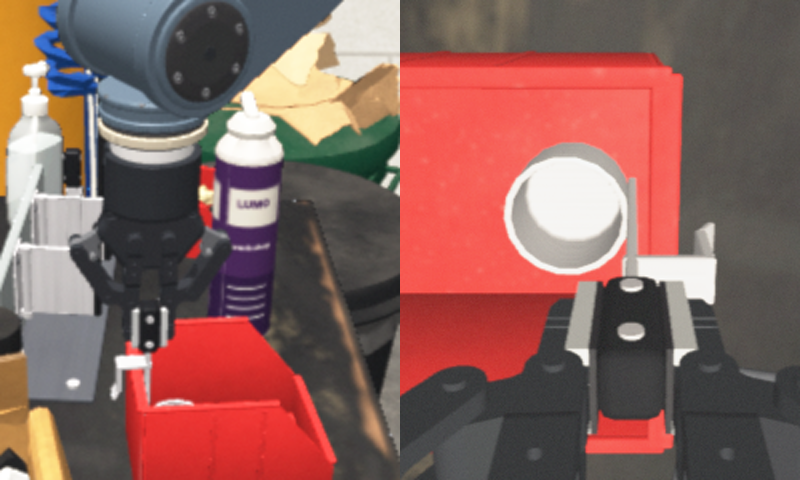

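Contact came at the predicted height (TCP 0.160). The crop shows the bridge across the rear rim, the leg outside and the strip and cup inside. I release, retreat and check.

Run:
```python
from h import *
np.set_printoptions(suppress=True,precision=4)
x,y=.5325,.4027
r.move_linear([x,y,.1605],vel=.02)
r.set_gripper(.5,20); print(r.current_opening()*85,r.current_contact_force())
r.sleep(.3); r.move_linear([x,y,.24],vel=.1); r.move_linear([x-.05,y-.01,.34],vel=.2); r.sleep(.3)
snap('wrist','w6'); snap('side','s6'); snap('top','t6'); print(r.current_t())
c=np.array([.5325,.4027]); ex=np.array([.9945,.1054]); ey=np.array([-.1054,.9945])
for n in ('w6','s6'):
    d=np.load(f'pics/{n}.npz'); P=d['P']; px=d['px'].astype(int)
    l=P[...,:2]-c; X=(l@ex)*1000; Y=(l@ey)*1000; Z=P[...,2]*1000
    notred=(px[...,0]<1.6*px[...,1]+10)
    m=(abs(X)<60)&(abs(Y)<35)&(Z>15)&(Z<200)&notred
    for lo in range(20,190,10):
        k=m&(Z>=lo)&(Z<lo+10)
        if k.sum()>3: print(n,lo,k.sum(),'X',np.percentile(X[k],[2,50,98]).round(1),'Y',np.percentile(Y[k],[2,50,98]).round(1))
    Q=P[(px[...,0]>90)&(px[...,1]<90)&(px[...,0]>2*px[...,1])&(np.linalg.norm(P[...,:2]-[.4643,.3955],axis=-1)<.13)&(P[...,2]>.012)]
    print(cv2.minAreaRect((Q[:,:2]*1000).astype(np.float32)))
a=cv2.imread('pics/s6.png')[180:420,260:460]; b=cv2.imread('pics/w6.png')[100:400,150:400]
cv2.imwrite('pics/c6.png',np.hstack([cv2.resize(a,(400,480),interpolation=2),cv2.resize(b,(400,480),interpolation=2)]))
```

```text
42.385347140617846 [-1.0933 -0.4084 -1.2088]
17.1
w6 20 925 X [-40.5 -20.5  -0.1] Y [-18.1   0.6  18.9]
w6 30 156 X [-43.2 -14.4   5.2] Y [-20.4  -9.7  28. ]
w6 40 122 X [-43.3 -20.4   5.8] Y [-20.5 -10.4  27.9]
w6 50 272 X [-47.  -33.7   3.9] Y [-21.2  -2.2  27.8]
w6 60 200 X [-35.8  -6.8   3. ] Y [-21.9   6.5  27.5]
w6 70 11 X [1.8 2.9 9.7] Y [-0.6  2.6 10.4]
w6 80 9 X [0.4 2.  8.7] Y [ 4.6  9.6 10.5]
w6 90 23 X [ 0.   9.4 31.6] Y [ 3.7  9.  10.4]
w6 100 21 X [-1.  23.  27.1] Y [ 7.4 10.1 10.5]
w6 110 17 X [-1.6 14.2 25.6] Y [-2.1 10.2 10.3]
w6 120 287 X [-0.9 16.8 25.2] Y [-4.8  4.3 10.3]
w6 130 9 X [-9.6 -6.3  4.7] Y [ 7.7 10.4 11.2]
w6 140 41 X [-9.9 -3.4  3.7] Y [ 6.5 11.3 12.3]
w6 150 40 X [-10.8  -4.8   3.1] Y [ 7.8 11.  11.5]
w6 160 49 X [-12.3  -6.9   2.2] Y [ 1.3 11.  12.5]
w6 170 368 X [-12.1  -5.3   1.8] Y [-5.1  4.  11.4]
((464.6744079589844, 396.0200500488281), (166.30056762695312, 134.07264709472656), 5.99637508392334)
s6 50 19 X [-32.2 -22.5 -12.3] Y [-24.2 -20.6 -18.1]
s6 90 31 X [ 0.8 28.1 31.3] Y [-2.8  6.2 11.4]
s6 100 34 X [-0.6 12.9 26.9] Y [-5.8  9.3 11.7]
s6 110 65 X [-1.4  9.8 26. ] Y [-12.9   8.8  11.3]
s6 120 87 X [-1.7 12.5 24.6] Y [-4.1  4.9 12.5]
s6 130 26 X [-6.3 -0.8  4.3] Y [ 8.  10.  12.5]
s6 140 41 X [-6.5  0.5  5.1] Y [ 5.  10.5 12.8]
s6 150 46 X [-7.7 -2.4  4.1] Y [-1.6 10.6 13.6]
s6 160 52 X [-10.9  -2.2   3.5] Y [ 4.7 10.8 13.5]
s6 170 72 X [-11.8  -3.9   3. ] Y [-3.6  6.3 12. ]
((464.16680908203125, 395.98553466796875), (166.4248809814453, 138.05426025390625), 5.810824394226074)
```

View pics/c6.png

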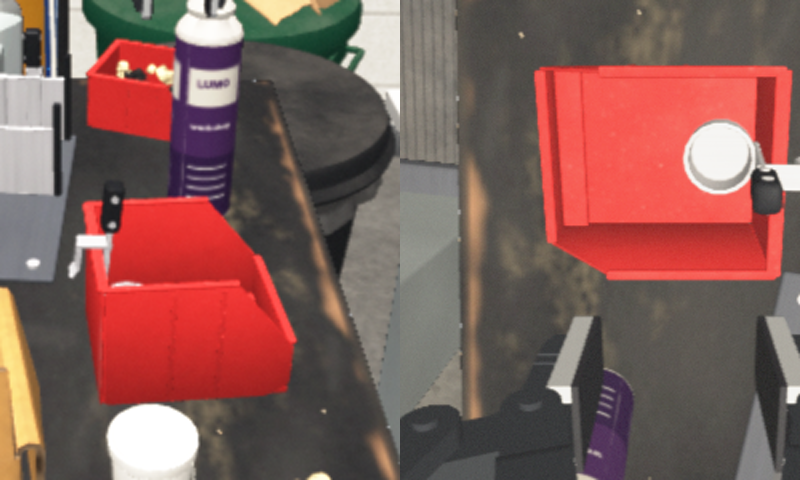

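The dipper hangs free on the rim: leg outside, cup inside, tilt about 4°. The bin is unmoved, within 1 mm. Before folding the arm, I check the forearm's clearance over the tall can using the arm's visible surface in s5.

Run:
```python
from h import *
np.set_printoptions(suppress=True,precision=3)
P=np.load('pics/s5.npz')['P']; t=np.array([.5325,.4027]); rad=t/np.linalg.norm(t); tan=np.array([-rad[1],rad[0]])
l=P[...,:2]-t; A=-(l@rad); B=l@tan; Z=P[...,2]-.16
m=(abs(B)<.12)&(Z>.03)
for lo in np.arange(-.08,.3,.02):
    k=m&(A>=lo)&(A<lo+.02)
    if k.sum()>5: print('back %.2f'%lo,k.sum(),'z above TCP',np.percentile(Z[k],[1,10,50,99]))
for a in (87,267): print(a,r.inverse_kinematics([.58,.18,.152],down(a)))
for a in (-2.9,): print(a,r.inverse_kinematics([.641,.28,.152],down(a)))
```

```text
back -0.06 1938 z above TCP [0.039 0.07  0.239 0.271]
back -0.04 4381 z above TCP [0.034 0.086 0.2   0.284]
back -0.02 2550 z above TCP [0.036 0.076 0.21  0.295]
back 0.00 1910 z above TCP [0.032 0.073 0.23  0.305]
back 0.02 1698 z above TCP [0.032 0.049 0.259 0.315]
back 0.04 1444 z above TCP [0.062 0.225 0.285 0.325]
back 0.06 1998 z above TCP [0.234 0.259 0.311 0.337]
back 0.08 1571 z above TCP [0.246 0.265 0.324 0.355]
back 0.10 1246 z above TCP [0.256 0.274 0.338 0.368]
back 0.12 1202 z above TCP [0.276 0.308 0.358 0.382]
back 0.14 1334 z above TCP [0.296 0.317 0.372 0.397]
back 0.16 1297 z above TCP [0.302 0.329 0.387 0.41 ]
back 0.18 1126 z above TCP [0.308 0.337 0.391 0.416]
back 0.20 902 z above TCP [0.031 0.045 0.366 0.416]
back 0.22 682 z above TCP [0.032 0.05  0.37  0.416]
back 0.24 395 z above TCP [0.033 0.059 0.39  0.416]
back 0.26 236 z above TCP [0.378 0.385 0.399 0.416]
back 0.28 100 z above TCP [0.39  0.395 0.407 0.415]
87 [ 0.224  0.568  1.585 -0.     0.989  0.277]
267 [ 0.224  0.568  1.585 -0.     0.989 -2.865]
-2.9 [ 0.345  0.724  1.302 -0.     1.116  1.967]
```

The forearm stays at or above 0.38 m, so it clears the can. Now I fold the arm by pushing its post with the closed fingers, watching the force.

Run:
```python
from h import *
np.set_printoptions(suppress=True,precision=2)
yaw=-2.92; S=R.from_euler('z',yaw,degrees=True).as_matrix()[:2,:2]
post=np.array([.5812,.2107]); hinge=post+S@[.072,0]
def pose(phi,d):
    a=np.radians(phi); u=np.array([-np.cos(a),np.sin(a)]); t=np.array([np.sin(a),np.cos(a)])
    return hinge+S@(.072*u-d*t), down(90-phi+yaw)
p,o=pose(0,.032)
r.move_to([*p,.30],o); r.set_gripper(0,20); r.move_linear([*p,.152],vel=.12); r.sleep(.2)
f0=np.array(r.current_contact_force()); print('f0',f0,r.current_t())
p,o=pose(0,.016); r.move_linear([*p,.152],rot=o,vel=.05)
for phi in [*range(6,85,6),86,88,90,91,92,93,94,95,96]:
    p,o=pose(phi,.0155); r.move_linear([*p,.152],rot=o,vel=.06)
    if phi>=84: r.sleep(.1)
    f=np.array(r.current_contact_force())-f0; print(phi,f)
    if np.linalg.norm(f[:2])>(8 if phi>=84 else 15): break
print(r.current_t())
p,o=pose(phi,.05); r.move_linear([*p,.152],vel=.08); r.move_linear([*p,.33],vel=.15)
r.move_to([.42,.35,.42],o)
snap('top','t7'); snap('side','s7'); print(r.current_t())
P=np.load('pics/t7.npz')['P']; z=P[...,2]
for lo,hi in ((.135,.165),(.12,.131)):
    m=(z>lo)&(z<hi)&(P[...,0]>.56)&(P[...,0]<.7)&(P[...,1]>.17)&(P[...,1]<.31); q=P[m]; q=(q[:,:2]-hinge)@S*1000; print(lo,len(q),q.mean(0),q.min(0),q.max(0))
a=cv2.imread('pics/t7.png')[165:345,150:420]; b=cv2.imread('pics/s7.png')[150:390,200:440]
cv2.imwrite('pics/c7.png',np.hstack([cv2.resize(a,(480,320),interpolation=2),cv2.resize(b,(320,320),interpolation=2)]))
```

```text
f0 [-0.56  0.26 -0.4 ] 20.1083
6 [-0.01  0.08 -0.05]
12 [ 0.66 -0.29  1.07]
18 [ 1.29 -0.25  0.52]
24 [ 0.58 -1.05  0.45]
30 [-0.06 -0.12  0.84]
36 [ 0.35 -0.3  -0.2 ]
42 [1.17 0.62 0.24]
48 [ 1.   -0.71  0.27]
54 [ 0.8  -0.28 -0.27]
60 [ 0.98 -0.64 -0.45]
66 [0.83 0.18 1.8 ]
72 [-0.39 -0.09 -0.23]
78 [ 0.25 -0.54  0.46]
84 [ 0.58 -1.96  0.48]
86 [-0.05  0.41  0.37]
88 [ 0.36 -0.12 -0.37]
90 [1.34 0.02 0.19]
91 [-2.06 -0.66  1.38]
92 [-9.16 -0.17  4.88]
26.2833
29.1833
0.135 27 [-1.51 70.23] [-4.74 66.47] [ 2.63 74.68]
0.12 538 [11.47 24.54] [ -6.57 -34.71] [21.71 87.88]
```

View pics/c7.png

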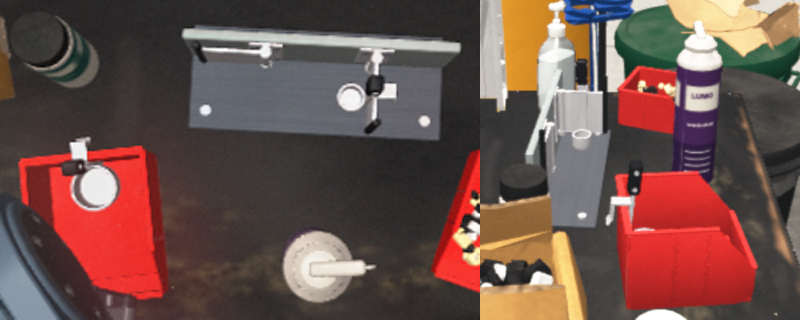

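The picture shows the left arm flat along the panel with its post at (200,50). The stop was felt at 9 N. The small dipper is still on its arm (375,90), and the large dipper hangs on the bin's rear wall (85,165). I do one numeric check that nothing shifted, then hand in.

Run:
```python
from h import *
np.set_printoptions(suppress=True,precision=4)
A=np.load('pics/top0.npz')['P']
snap('top','t8'); B=np.load('pics/t8.npz')['P']
for n,c,rd,lo,hi in (('tall',(.44,.155),.05,.15,.3),('short',(.655,.429),.045,.165,.19),('pump',(.659,-.09),.06,.1,.25),('full',(.46,-.04),.1,.055,.085),('smallgrip',(.611,.095),.02,.175,.19),('Rpost',(.575,.092),.015,.147,.16)):
    print(n,*[P[(np.linalg.norm(P[...,:2]-c,axis=-1)<rd)&(P[...,2]>lo)&(P[...,2]<hi)].mean(0) for P in (A,B)])
d=np.load('pics/s7.npz'); P=d['P']; px=d['px'].astype(int)
Q=P[(px[...,0]>90)&(px[...,1]<90)&(px[...,0]>2*px[...,1])&(np.linalg.norm(P[...,:2]-[.4643,.3955],axis=-1)<.13)&(P[...,2]>.012)]
print(cv2.minAreaRect((Q[:,:2]*1000).astype(np.float32)))
g=P[(np.linalg.norm(P[...,:2]-[.5285,.4027],axis=-1)<.025)&(P[...,2]>.125)&(P[...,2]<.2)]; print('grip',len(g),g.mean(0),g[:,2].max())
r.hand_in(); print(r.current_t())
```

```text
tall [0.4317 0.1534 0.2346] [0.4317 0.1535 0.2346]
short [0.659  0.4353 0.1774] [0.6587 0.4351 0.1774]
pump [ 0.6663 -0.1072  0.1476] [ 0.667  -0.1078  0.1475]
full [ 0.4915 -0.069   0.0665] [ 0.4915 -0.069   0.0664]
smallgrip [0.6104 0.0935 0.1826] [0.6104 0.0935 0.1827]
Rpost [0.574  0.0901 0.1524] [0.574  0.0902 0.153 ]
((464.08294677734375, 396.7998352050781), (166.53929138183594, 137.5487060546875), 5.875450611114502)
grip 282 [0.5291 0.4109 0.1564] 0.17603516123349483
the job is handed in; nothing more can be done
the job is handed in; nothing more can be done
```

The job is done and handed in, at roughly 30 s of the 64 s allowed. I lifted the large dipper by its grip off the left arm and hung it by its hook over the empty bin's rear wall, cup inside, without setting it down on the way. I then pushed the left arm's post round with the closed fingers until it met its stop.

What the last checks showed:
- **Large dipper:** it hangs free on the rim, with the leg outside and the strip and cup inside. It leans about 4°, because I left about 4 mm between the strip and the lip. I did not correct that.
- **Left arm:** the stop was felt at about 9 N. The top camera puts the post within about 1° of flat, which is within its calibration error.
- **Everything else:** the small dipper, its arm, both spray cans, the pump bottle and the full bin are where they started, to within 1 mm. The empty bin's last fit agrees with the side camera's first one to 0.3 mm and 0.2°. The robot ended clear of everything.

No check failed. The cameras differed from one another by about 2 mm, which was expected.

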